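# Slide the pastry tray into the filling bay and swing the stop shut

## Robot

A 6-joint arm with a two-finger parallel gripper is mounted at the origin on a cart in front of the work surface, level with it; the furniture and walls round the work are solid. World frame = base frame: x ahead of the robot, y to its left, z up, the work surface at z = 0. Lengths are in mm, angles in rad, forces in N, time in s.
With the tool pointing down it reaches from about 275 to 850 mm from the base axis. Payload 5.2 kg.
Tool frame: the origin (TCP) lies on the front face of the gripper's body, between the roots of the fingers; the fingertips stand 73 mm ahead of it and the grasp point (between the pads) lies grip_depth ahead of it (grip_depth is the distance from the TCP to the grasp point, in mm); z points along the fingers, y is the direction in which the jaws open and shut (so a half turn about z gives the same grasp; the last joint's range is limited). The gripper opens to 85 mm and grips with 20 to 120 N. Pads are 22 mm wide; open, the fingers measure 114 mm over their backs; the gripper's body (76 mm by 85 mm) begins 54 mm behind the grasp point. The pads swing forward as they close: fully open they stand 13 mm farther back than shut.
Start: joints at [1.057, 0.259, 1.535, -0, 1.348, -0.203], TCP at [168.18, 523.661, 303.91] pointing down, gripper open.
Joint ranges: [-3.14, 3.14], [-0.91, 2.08], [0.19, 2.58], [-1.22, 4.36], [0.22, 2.71], [-3.12, 3.12]. Speed limits (rad/s): [2.57, 2.57, 3.14, 3.14, 3.14, 3.14].

## Interface

Orientations are given as a unit quaternion [w, x, y, z].
In Python, from bench import * gives the robot as it stands.
- The arm moves only by the tool carry_out, never from a script. Its argument "targets" is one flat list of numbers, 7 for each row, row after row: the shift along the world's x, y, z in mm, then the turn, a rotation vector about the world's x, y, z in rad, then the gripper command: -1 is shut, 1 is fully open, values between are in proportion. In form: [dx, dy, dz, wx, wy, wz, jaw, dx, dy, dz, wx, wy, wz, jaw, ...]. A call has 1 to 10 rows; each row is the pose to reach, as a shift and turn from the pose commanded when the call began; what a row does not reach only later rows make up. A row lasts 1/8 s, in which the tool goes at most 62.5 mm and 10.7 degrees, less where a joint would pass 70% of its speed; a pose out of reach is approached as far as the arm can. A call with a gripper value outside its range is refused whole. The fingers move at their own pace and stop on an object; the grip force is fixed at half the most. Time passes only in rows, so rows that repeat a pose let the fingers close. It gives the time, the measured TCP pose, the force and the opening at its end, in the units of the state.
- observe(): the state, without advancing time (a new reading comes with each control period).
- grab_frame(name): name is "side" or "top"; returns the picture (400x640x3 uint8, red, green, blue); there is no depth.
- camera_info(name): a dict with "fov_y" (degrees; the focal length in pixels is half the picture's height over the tangent of half this angle, whatever the lens; pixels are square), "cx", "cy" (the principal point, pixels), "world_to_cam" (4x4, takes a point from world to camera coordinates). Camera axes: x right, y up, looking along -z (the intrinsics and any distortion apply to the point x, -y, -z); pixel columns grow to the right and rows downward; lengths in mm; the calibration is good to about 2 mm. A picture is of the moment at which its call begins. camera_info takes no time and is no camera call.
- sign_off(): hands the job in, once; it reports no verdict.
The state is a dict: "time": time; "q": joint angles; "joint_vel": joint speeds; "joint_torque": joint torques, N m; "tool_pos": TCP position; "ee_rot": TCP orientation; "contact_force": force on the tool from outside, world axes, zero at the start; "torque": the same for the moment, N m; "width": opening from 0.0 (shut) to 1.0 (fully open).
Only numpy, scipy, OpenCV 4.12 (cv2) and the standard library are available. Lean on these libraries where they do the work, as an engineer would, in place of code of your own. Each camera call takes 0.05 s, during which the arm holds its last target.

## Task

Push the small tray with the two bun halves across the table, between the two posts and into the filling bay until it is fully home against the back rail, then push the swing stop fully shut across the mouth behind it, so that the tray cannot creep out while the buns are piped. Nothing is picked up: the tray stays flat on the table with both bun halves lying in it, and the cream tub, the shaker and the piping nozzle stay where they stand.

Things in the scene. Friction and masses are not known exactly. Their poses are not given: they have to be found in the camera images.
- pastry_tray: Small straight-sided aluminium tray, 108 mm along its x by 200 mm along its y, 22 mm high, walls 4 mm thick, outer corners rounded to 12 mm; 0.2 to 0.36 kg, it slides on the table. Origin at the centre of its underside, z up. Its +x side is the long side that goes into the bay first; it is pushed on the long side at x = -54 mm.
- filling_bay: Steel bay screwed to the table. Its origin, on the table top, is where the centre of the tray's underside belongs; the tray goes in along the bay's +x and then lies with its axes along the bay's. Two white mouth posts, 24 mm thick, 40 mm high, at x = -65, y = +115 and -115 mm: clear gap 206 mm. Side rails' inner faces at y = +103 and -103 mm, back rail's face at x = +54 mm, rails 24 mm high.
- swing_stop (a joint): Angle in rad of the swing stop, a steel bar (14 mm wide, 87 mm from pivot to tip, 11 to 19 mm above the table) pivoting on the left post (bay y = +115 mm); counter-clockwise grows. 0: the bar points straight out of the bay (bay -x); -0.8: limit, swung aside; 1.571: limit, shut, across the mouth (bay -y), 4 mm behind a tray fully home. Stays where left; 1 N at the peg turns it.
- stop_peg (a point): Middle of the upright black thumb peg near the free end of the swing stop, 34 mm above the table and 80 mm from the pivot; the peg is 11 mm thick, with a 15 mm head, and stands from the bar's top at 19 mm to 49 mm above the table. It moves with the stop.
- stop_pivot (a point): Point on the pivot axis of the swing stop (the left post), 34 mm above the table; does not move in the bay.
- half_left: Cut bun half, crumb side up, about 92 mm across and 17 mm high, lying loose in the tray at its +y end. Origin at the centre of its underside.
- half_right: Cut bun half with a swirl of cream, about 90 mm across and 40 mm high, lying loose in the tray at its -y end. Origin at the centre of its underside.
- cream_tub: Closed white tub, 145 mm across and 83 mm high, standing to the right; to be left alone. Origin at the centre of its underside.
- shaker: Shaker jar with a black cap, 45 mm across and 105 mm high, standing to the right; to be left alone. Origin at the centre of its underside.
- piping_nozzle: Steel piping nozzle standing on its wide end, 27 mm across and 40 mm high, to the right; to be left alone. Origin at the centre of its underside.

How it is judged:
By the outcome, as a careful person would: the job done as asked, in the order asked, and still so for the second after the job is handed in, with the robot touching nothing.
It also fails if it takes over 64 s, if anything falls off the work surface, if the arm or the gripper's body presses on something with over 40 N, if the wrist force passes 120 N, or if a joint passes its speed limit or range.

## Working session

There is one attempt and no reset: what is moved stays moved. The work goes in short steps, Python scripts to look and compute and a tool call to move; the robot and the scene stay as the last step left them, time stands still between calls to the robot, and variables do not carry over. Pictures are saved under pics/ and viewed, and the job is handed in when it is done.

Besides the shell and the picture viewer there is one more tool, called after "Emit:" as a command line: name --argument value ..., lists and objects as JSON in quotes. carry_out: Moves the arm, as the interface text tells. Its arguments: {"type":"object","properties":{"targets":{"type":"array","items":{"type":"number"}}},"required":["targets"]}

```bash
mkdir -p pics; ls; python3 - <<'E'
from bench import *
import cv2
print(observe())
for n in("side","top"):
    print(n,camera_info(n))
    cv2.imwrite(f"pics/{n}0.png",grab_frame(n)[:,:,::-1])
E
```

```text
pics
{'time': 0.0, 'q': array([ 1.05718735e+00,  2.59376934e-01,  1.53609443e+00, -1.80396161e-05,
        1.34801428e+00, -2.02789164e-01]), 'joint_vel': array([ 0.00154327,  0.00097754, -0.00076428,  0.00026501, -0.00054485,
       -0.00307209]), 'joint_torque': array([-2.82037770e-03, -4.46025717e+01, -2.90568817e+01, -6.84727111e-04,
        1.15454447e-02, -1.73855447e-06]), 'tool_pos': array([167.98589601, 523.2942374 , 303.05175998]), 'ee_rot': array([-3.23592754e-04,  1.54783031e-01,  9.87948034e-01, -8.89503017e-04]), 'contact_force': array([-0.33774782,  0.97651438, -0.09186127]), 'torque': array([-0.00924914,  0.0169686 ,  0.00079893]), 'width': 1.0010432942091263}
side {'fov_y': 56.51429142199048, 'cx': 324.1424865769842, 'cy': 200.70832647203403, 'world_to_cam': array([[ 9.88719670e-01, -1.49692026e-01,  5.07066747e-03,
        -5.62626571e+02],
       [ 6.83683765e-02,  4.81179136e-01,  8.73952175e-01,
         1.19118725e+01],
       [-1.33263571e-01, -8.63747033e-01,  4.85985477e-01,
        -1.03099640e+03],
       [ 0.00000000e+00,  0.00000000e+00,  0.00000000e+00,
         1.00000000e+00]])}
top {'fov_y': 47.730796296773484, 'cx': 325.8339097866746, 'cy': 205.97064728084467, 'world_to_cam': array([[ 1.43159870e-03, -9.99954220e-01,  9.46086920e-03,
        -2.65342564e+02],
       [ 9.96563489e-01,  2.21016804e-03,  8.28029483e-02,
        -5.37219264e+02],
       [-8.28200678e-02,  9.30981622e-03,  9.96521030e-01,
        -1.18436162e+03],
       [ 0.00000000e+00,  0.00000000e+00,  0.00000000e+00,
         1.00000000e+00]])}
```

View pics/top0.png

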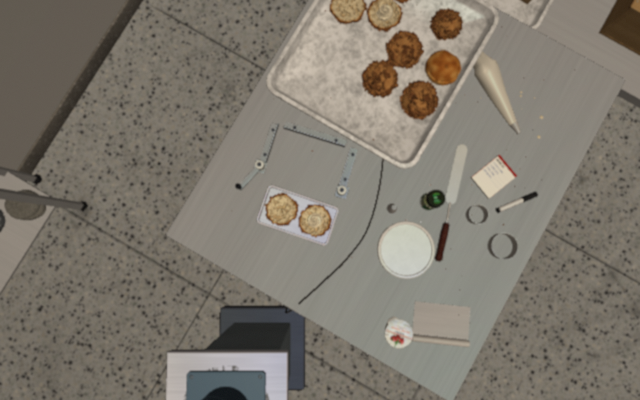

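View pics/side0.png

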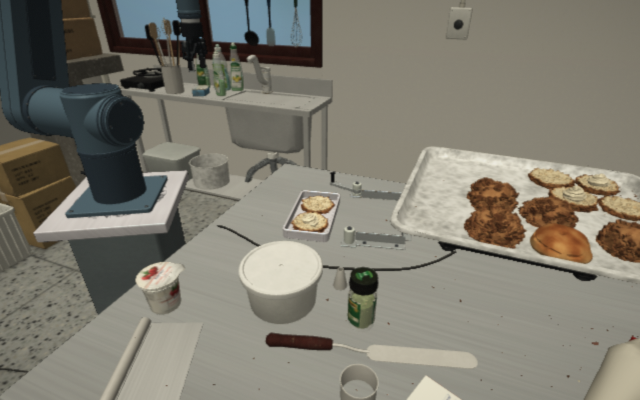

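The top view shows the tray with two buns at about (298,215), posts at (260,165) and (342,190), and the stop tip/peg at (238,186). The robot stands clear to the left. Next I enlarge the relevant areas.

```bash
cat > h.py <<'E'
from bench import *
import numpy as np, cv2
CI={n:camera_info(n) for n in("side","top")}
def ray(n,u,v):
    c=CI[n]; f=200/np.tan(np.radians(c["fov_y"]/2)); M=c["world_to_cam"]; R=M[:3,:3]
    return -R.T@M[:3,3], R.T@np.array([(u-c["cx"])/f,-(v-c["cy"])/f,-1])
def onz(n,u,v,z):
    o,d=ray(n,u,v); return o+d*(z-o[2])/d[2]
def proj(n,p):
    c=CI[n]; f=200/np.tan(np.radians(c["fov_y"]/2)); q=c["world_to_cam"]@np.append(p,1)
    return np.array([c["cx"]+f*q[0]/-q[2], c["cy"]-f*q[1]/-q[2]])
def two(a,b):
    o1,d1=ray("top",*a);o2,d2=ray("side",*b)
    A=np.stack([d1,-d2],1);t=np.linalg.lstsq(A,o2-o1,rcond=None)[0]
    p,q=o1+d1*t[0],o2+d2*t[1];return (p+q)/2,np.linalg.norm(p-q)
E
python3 - <<'E'
import cv2
a=cv2.imread("pics/top0.png")[110:260,210:410];cv2.imwrite("pics/topz.png",cv2.resize(a,None,fx=4,fy=4,interpolation=cv2.INTER_CUBIC))
a=cv2.imread("pics/side0.png")[160:290,270:430];cv2.imwrite("pics/sidez.png",cv2.resize(a,None,fx=4.5,fy=4.5,interpolation=cv2.INTER_CUBIC))
E
```

```text
(no output)
```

View pics/topz.png

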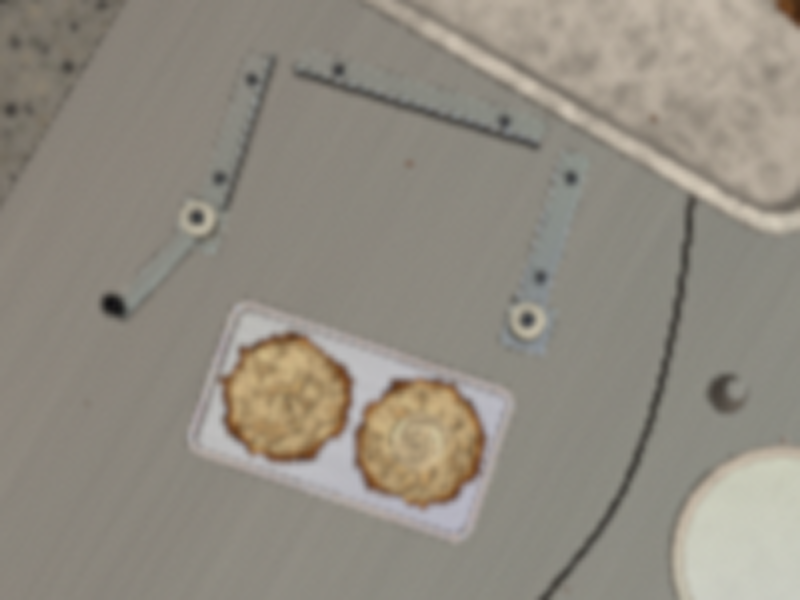

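View pics/sidez.png

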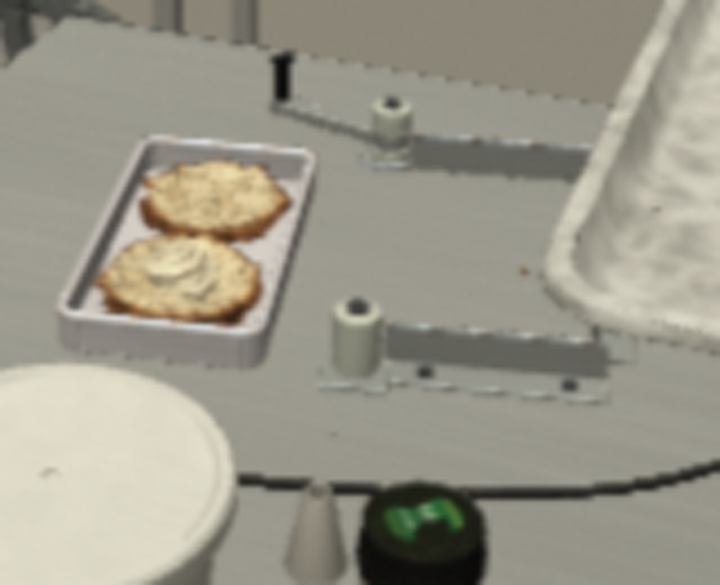

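```bash
cat > meas.py <<'E'
from h import *
def fine(U,V): return (U+.5)/4-.5+210,(V+.5)/4-.5+110
def tray(img,dbg=None):
    # purple-ish pale: blue>green, plus bun fill
    I=img.astype(int); b,g,r=I[...,0],I[...,1],I[...,2]
    return b,g,r
E
python3 - <<'E'
from meas import *
L=onz("top",*fine(197,217),40);R=onz("top",*fine(526,320),40)
print("posts",L,R,np.linalg.norm(L-R))
d=(L-R)[:2];print("bay yaw",np.arctan2(d[1],d[0])-np.pi/2)
sz=lambda U,V:((U+.5)/4.5-.5+270,(V+.5)/4.5-.5+160)
print(two(fine(197,217),sz(392,103)),two(fine(526,320),sz(357,306)))
print("back rail line z24",onz("top",*fine(293,72),12),onz("top",*fine(538,146),12))
print("peg top49",onz("top",*fine(111,303),49), two(fine(111,303),sz(282,58)))
c=[(237,303),(513,393),(463,543),(190,450)]
P=[onz("top",*fine(*p),22) for p in c];print("tray",np.round(P,1))
P=np.array(P)[:,:2];print(P.mean(0),[np.linalg.norm(P[i]-P[(i+1)%4]) for i in range(4)])
for nm,uv,z in[("nozzle",(728,392),40)]:print(nm,onz("top",*fine(*uv),z))
img=cv2.imread("pics/top0.png")
hsv=cv2.cvtColor(img,cv2.COLOR_BGR2HSV)
for p in[(275,205),(300,235),(280,250),(270,190),(262,215)]:print(p,img[p[1],p[0]],hsv[p[1],p[0]])
E
```

```text
posts [647.97203322 -86.45047384  40.        ] [ 579.79435963 -304.58112229   40.        ] 228.53703194881595
bay yaw -0.30293434274810793
(array([647.08825258, -86.4336273 ,  40.70575026]), np.float64(1.517737767366283)) (array([ 579.06962196, -304.45644238,   40.48136881]), np.float64(1.3398654994391843))
back rail line z24 [ 753.37473924 -146.68621306   12.        ] [ 702.63233744 -314.14749882   12.        ]
peg top49 [589.22904425 -32.22989041  49.        ] (array([588.19426021, -32.30871689,  49.94928121]), np.float64(1.8259373348833179))
tray [[ 592.9 -111.5   22. ]
 [ 532.8 -296.6   22. ]
 [ 432.8 -263.3   22. ]
 [ 494.2  -81.4   22. ]]
[ 513.19161493 -188.20692226] [np.float64(194.61308499902057), np.float64(105.38156313438284), np.float64(191.99013569835193), np.float64(103.16581191647374)]
nozzle [ 532.33950492 -437.79702784   40.        ]
(275, 205) [111 153 177] [ 19  95 177]
(300, 235) [170 168 173] [168   7 173]
(280, 250) [128 137 141] [ 21  24 141]
(270, 190) [169 174 176] [ 21  10 176]
(262, 215) [184 186 187] [ 20   4 187]
```

```bash
cat >> meas.py <<'E'
def tray_pose(img,tag):
    hsv=cv2.cvtColor(img,cv2.COLOR_BGR2HSV).astype(int)
    I=img.astype(int); bun=(hsv[...,1]>70)&(hsv[...,0]<28)&(hsv[...,2]>60)
    pale=(I[...,0]>146)&(hsv[...,1]<40)
    m=(bun|pale).astype(np.uint8)*255
    roi=np.zeros_like(m);roi[120:262,215:350]=255;m&=roi
    m=cv2.morphologyEx(m,cv2.MORPH_CLOSE,np.ones((3,3),np.uint8))
    cs,_=cv2.findContours(m,cv2.RETR_EXTERNAL,cv2.CHAIN_APPROX_NONE)
    c=max(cs,key=cv2.contourArea)
    # contour pixel centres to table plane at z=22; min-area rect
    P=np.array([onz("top",*p[0],22)[:2] for p in c],np.float32)
    r=cv2.minAreaRect(P); bp=cv2.boxPoints(r)
    vis=img.copy();cv2.drawContours(vis,[c],-1,(0,0,255),1)
    cv2.imwrite(f"pics/{tag}.png",cv2.resize(vis[110:260,210:410],None,fx=4,fy=4,interpolation=cv2.INTER_NEAREST))
    e=bp[1]-bp[0];e2=bp[2]-bp[1]
    l=e if np.linalg.norm(e)>np.linalg.norm(e2) else e2
    if l[1]<0:l=-l
    return r,np.arctan2(l[1],l[0])-np.pi/2
E
python3 - <<'E'
from meas import *
print(tray_pose(cv2.imread("pics/top0.png"),"traymask"))
E
```

```text
(((514.0963745117188, -188.4034423828125), (199.9119415283203, 107.9181137084961), 71.20365905761719), np.float32(-0.32805824))
```

View pics/traymask.png

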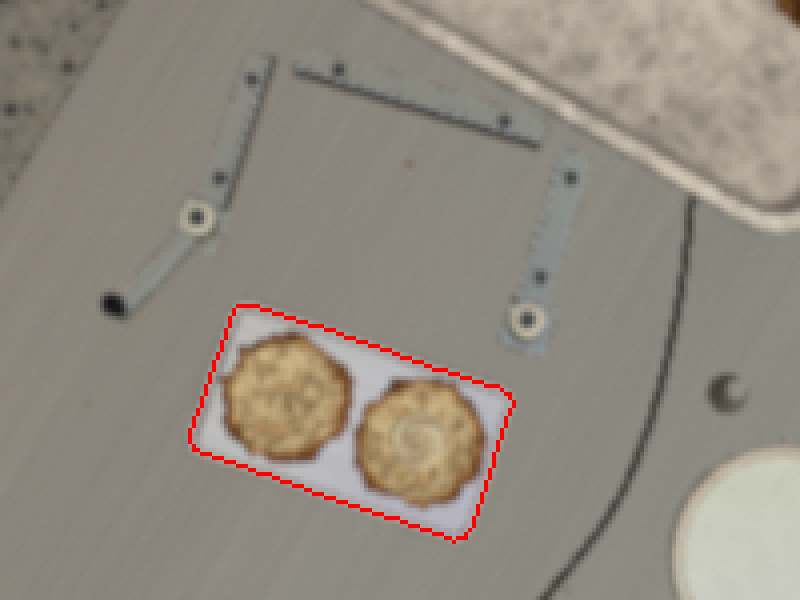

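The tray outline measures 199.9 × 107.9 mm, as it should. Its centre is (514,-188) with yaw -0.328. The bay yaw is about -0.302 and its origin about (676,-215). The tray sits about 23 mm right of the bay axis and only about 31 mm short of the posts, so I'll first nudge it sideways on its right short side, then push it on the long side.

Emit:
carry_out --targets '[307, -837, -54, 0, 0, -1.562, 0.2, 307, -837, -54, 0, 0, -1.562, 0.2, 307, -837, -54, 0, 0, -1.562, 0.2, 307, -837, -54, 0, 0, -1.562, 0.2, 307, -837, -54, 0, 0, -1.562, 0.2, 307, -837, -54, 0, 0, -1.562, 0.2, 307, -837, -54, 0, 0, -1.562, 0.2, 307, -837, -54, 0, 0, -1.562, 0.2, 307, -837, -54, 0, 0, -1.562, 0.2, 307, -837, -54, 0, 0, -1.562, 0.2]'

```text
time: 1.35
tool_pos: [383.1, -64.2, 266.0]
ee_rot: [0.0, 0.806, 0.592, 0.0]
contact_force: [1.4, 1.0, 0.2]
width: 0.598
```

Emit:
carry_out --targets '[92, -249, -60, 0, 0, 0, 0.2, 92, -249, -60, 0, 0, 0, 0.2, 92, -249, -60, 0, 0, 0, 0.2, 92, -249, -60, 0, 0, 0, 0.2, 92, -249, -116, 0, 0, 0, 0.2, 92, -249, -116, 0, 0, 0, 0.2, 92, -249, -116, 0, 0, 0, 0.2]'

```text
time: 2.22
tool_pos: [474.9, -310.5, 150.5]
ee_rot: [-0.001, 0.805, 0.593, 0.0]
contact_force: [-0.1, -0.6, -0.3]
width: 0.598
```

```bash
cat > look.py <<'E'
from meas import *
import sys
t=sys.argv[1]; o=observe()
T=cv2.cvtColor(grab_frame("top"),cv2.COLOR_RGB2BGR);S=cv2.cvtColor(grab_frame("side"),cv2.COLOR_RGB2BGR)
cv2.imwrite(f"pics/{t}_t.png",T);cv2.imwrite(f"pics/{t}_s.png",S)
a=cv2.resize(T[110:260,210:410],(533,400),interpolation=cv2.INTER_CUBIC)
b=cv2.resize(S[130:290,250:450],(500,400),interpolation=cv2.INTER_CUBIC)
cv2.imwrite(f"pics/{t}.png",cv2.resize(np.hstack([a,b]),(800,310)))
cv2.imwrite(f"pics/{t}_sz.png",cv2.resize(b,(750,600)))
q=o["ee_rot"];O=np.array([676,-214.9]);y=-.302
R=np.array([[np.cos(y),np.sin(y)],[-np.sin(y),np.cos(y)]])
print(round(o["time"],2),o["tool_pos"].round(1),"yaw",round(2*np.arctan2(q[2],q[1])-np.pi/2,3),"bay",(R@(o["tool_pos"][:2]-O)).round(1),"F",o["contact_force"].round(1))
E
python3 look.py a
```

```text
2.23 [ 474.9 -310.5  150.5] yaw -0.302 bay [-163.6 -151.1] F [-0.1 -0.6 -0.3]
```

View pics/a_sz.png

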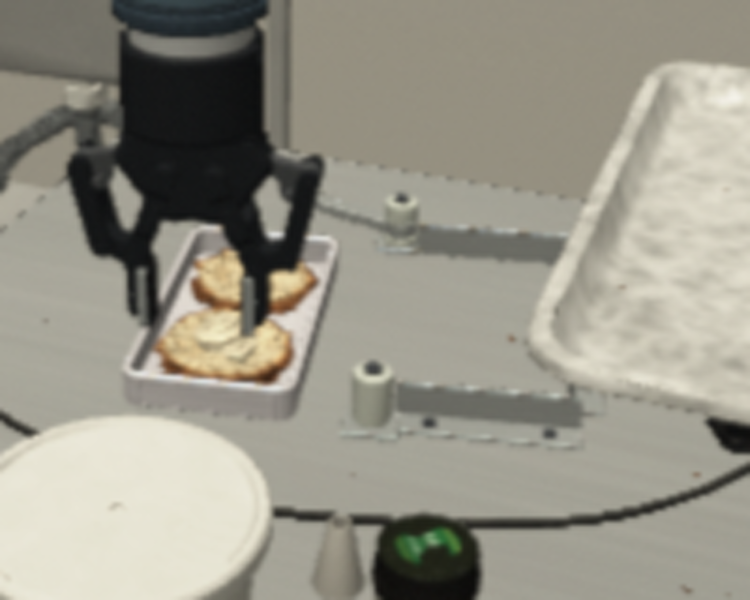

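```bash
python3 - <<'E'
from h import *
t=np.array([474.9,-310.5]);ex=np.array([.9545,-.298])
for s in(-32,32):
  for z in(70,77,84,91):
    p=proj("side",[*(t+s*ex),z]);print(s,z,((p-[250,130])*3.75).round(0))
print("tub",onz("top",406,250,83),"shaker",onz("top",433,199,105))
E
```

```text
-32 70 [142. 338.]
-32 77 [141. 327.]
-32 84 [141. 317.]
-32 91 [140. 306.]
32 70 [252. 347.]
32 77 [252. 337.]
32 84 [252. 326.]
32 91 [252. 315.]
tub [ 421.70495592 -466.29844243   83.        ] shaker [ 549.01278116 -531.49993644  105.        ]
```

Emit:
carry_out --targets '[0, 0, -40, 0, 0, 0, 0.2, 0, 0, -69, 0, 0, 0, 0.2, 0, 0, -69, 0, 0, 0, 0.2, 2, 6, -69, 0, 0, 0, 0.2, 4, 13, -69, 0, 0, 0, 0.2, 6, 19, -69, 0, 0, 0, 0.2, 7.5, 24, -69, 0, 0, 0, 0.2, 9, 29, -69, 0, 0, 0, 0.2, 10.5, 34, -69, 0, 0, 0, 0.2, 10.5, 34, -69, 0, 0, 0, 0.2]'

```text
time: 3.58
tool_pos: [485.5, -276.4, 80.9]
ee_rot: [-0.0, 0.805, 0.593, 0.0]
contact_force: [0.6, -2.4, 1.4]
width: 0.601
```

```bash
cat >> look.py <<'E'
try:
    r,yaw=tray_pose(T,t+"m");print("tray size",np.round(r[1],1),"yaw-bay",round(yaw+.302,3),"bay",(R@(np.array(r[0])-O)).round(1))
except Exception as e:print(e)
E
python3 look.py b
```

```text
3.58 [ 485.5 -276.4   80.9] yaw -0.302 bay [-163.6 -115.4] F [ 0.6 -2.4  1.4]
tray size [122.3 109.8] yaw-bay -0.005 bay [-165.2   32.7]
```

View pics/b.png

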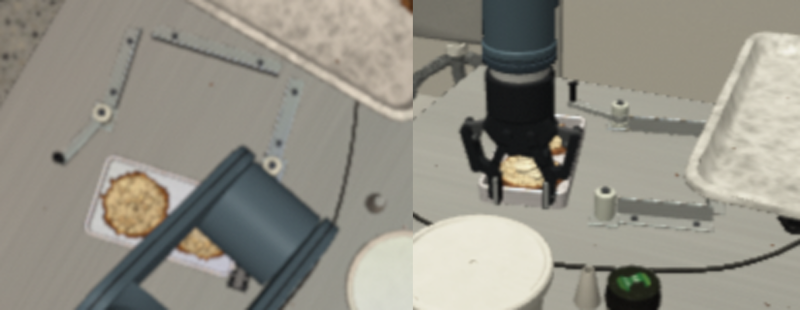

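The tray is aligned (yaw error -0.005) and its left end is at bay y of about 94, so its centre is at about -6. I'll push 6 mm more, then retreat and lift.

Emit:
carry_out --targets '[1, 3, 0, 0, 0, 0, 0.2, 1.8, 5.8, 0, 0, 0, 0, 0.2, 1.8, 5.8, 0, 0, 0, 0, 0.2, 0, 0, 0, 0, 0, 0, 0.2, -6, -20, 0, 0, 0, 0, 0.2, -8, -26, 60, 0, 0, 0, 0.2, -60, -30, 120, 0, 0, 0.6, 1, -120, -30, 120, 0, 0, 1.56, 1, -150, 0, 120, 0, 0, 1.56, 1, -150, 30, 120, 0, 0, 1.56, 1]'

```text
time: 4.92
tool_pos: [332.7, -247.4, 201.5]
ee_rot: [-0.0, 0.534, 0.846, -0.0]
contact_force: [0.1, 0.4, -0.4]
width: 1.002
```

```bash
python3 look.py c
```

```text
4.92 [ 332.7 -247.4  201.5] yaw 0.444 bay [-318.1 -133.1] F [ 0.1  0.4 -0.4]
tray size [200.2 108.9] yaw-bay -0.005 bay [-165.7   -1.2]
```

View pics/c.png

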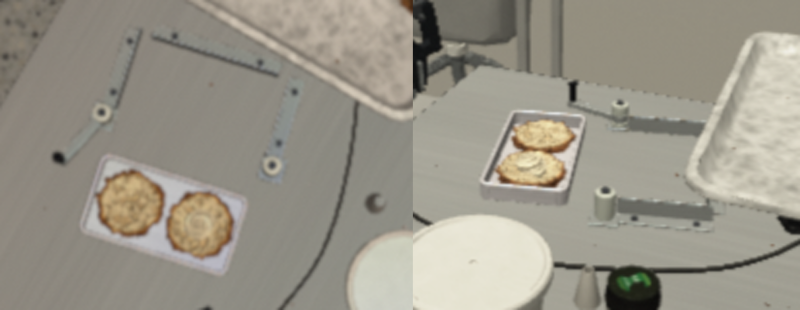

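The tray is at bay (-166,-1) with yaw error -0.005, which fits the ±3 mm gap. Now I move behind the long side with the jaws open.

Emit:
carry_out --targets '[50, 54, 0, 0, 0, 0.187, 1, 99, 107, 0, 0, 0, 0.374, 1, 99, 107, -40, 0, 0, 0.56, 1, 99, 107, -60, 0, 0, 0.75, 1, 99, 107, -70, 0, 0, 0.825, 1, 99, 107, -70, 0, 0, 0.825, 1, 99, 107, -70, 0, 0, 0.825, 1]'

```text
time: 5.9
tool_pos: [435.2, -141.1, 131.5]
ee_rot: [0.0, 0.153, 0.988, -0.0]
contact_force: [-1.0, 0.2, 0.1]
width: 0.999
```

```bash
python3 look.py d
```

```text
5.9 [ 435.2 -141.1  131.5] yaw 1.264 bay [-251.9   -1.2] F [-1.   0.2  0.1]
tray size [201.7 108. ] yaw-bay -0.017 bay [-164.5   -0.6]
```

View pics/d_sz.png

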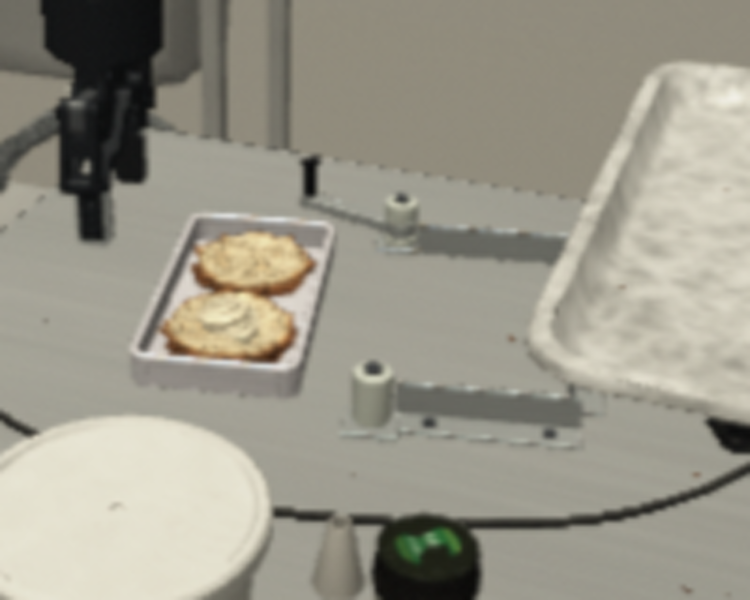

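```bash
python3 - <<'E'
from h import *
t=np.array([435.2,-141.1]);ey=np.array([.298,.9545])
for z in(57,64,71):print(z,((proj("side",[*(t-50*ey),z])-[250,130])*3.75).round(0))
E
```

```text
57 [ 94. 266.]
64 [ 93. 256.]
71 [ 92. 247.]
```

Emit:
carry_out --targets '[0, 0, -61, 0, 0, 0.004, 1, 0, 0, -61, 0, 0, 0.004, 1, 11.5, -3.6, -61, 0, 0, 0.004, 1, 21, -6.6, -61, 0, 0, 0.004, 1, 30, -9.4, -61, 0, 0, 0.004, 1, 38, -11.9, -61, 0, 0, 0.004, 1, 46, -14.4, -61, 0, 0, 0.004, 1, 54, -16.9, -61, 0, 0, 0.004, 1, 62, -19.4, -61, 0, 0, 0.004, 1, 64, -20, -61, 0, 0, 0.004, 1]'

```text
time: 7.25
tool_pos: [499.5, -160.5, 70.0]
ee_rot: [0.001, 0.149, 0.989, -0.0]
contact_force: [-4.4, -0.2, 3.5]
width: 0.998
```

```bash
python3 look.py e
```

```text
7.25 [ 499.5 -160.5   70. ] yaw 1.272 bay [-184.7   -0.6] F [-4.4 -0.2  3.5]
tray size [171.2 235.4] yaw-bay 0.428 bay [-100.8  -37.5]
```

View pics/e.png

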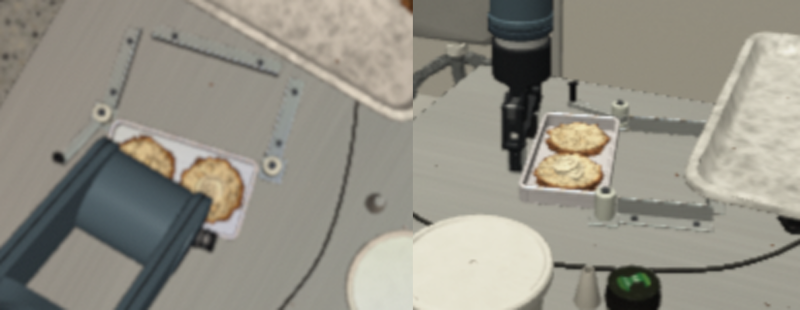

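The tray front is just at the mouth, centred between the posts at (103,112) and (272,165) in the composite. I continue straight.

Emit:
carry_out --targets '[6.7, -2.1, 0, 0, 0, 0, 1, 13.4, -4.2, 0, 0, 0, 0, 1, 20, -6.2, 0, 0, 0, 0, 1, 26.7, -8.3, 0, 0, 0, 0, 1, 33.4, -10.4, 0, 0, 0, 0, 1, 40, -12.5, 0, 0, 0, 0, 1, 46.8, -14.6, 0, 0, 0, 0, 1, 53.5, -16.7, 0, 0, 0, 0, 1, 60, -18.7, 0, 0, 0, 0, 1, 60, -18.7, 0, 0, 0, 0, 1]'

```text
time: 8.6
tool_pos: [559.4, -179.2, 70.3]
ee_rot: [0.001, 0.149, 0.989, -0.0]
contact_force: [-0.3, -0.0, -0.1]
width: 0.999
```

```bash
python3 look.py f
```

```text
8.6 [ 559.4 -179.2   70.3] yaw 1.272 bay [-121.9   -0.6] F [-0.3 -0.  -0.1]
tray size [220.8 131.5] yaw-bay 0.14 bay [-50.4 -21.5]
```

View pics/f.png

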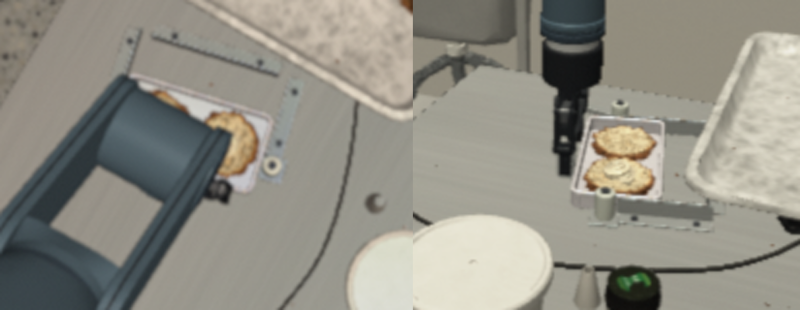

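Emit:
carry_out --targets '[6.7, -2.1, 0, 0, 0, 0, 1, 13.4, -4.2, 0, 0, 0, 0, 1, 20, -6.2, 0, 0, 0, 0, 1, 26.7, -8.3, 0, 0, 0, 0, 1, 33.4, -10.4, 0, 0, 0, 0, 1, 38, -11.9, 0, 0, 0, 0, 1, 43, -13.4, 0, 0, 0, 0, 1, 48, -15, 0, 0, 0, 0, 1, 51, -15.9, 0, 0, 0, 0, 1]'

```text
time: 9.82
tool_pos: [609.9, -194.8, 70.1]
ee_rot: [0.0, 0.149, 0.989, -0.0]
contact_force: [-4.2, 1.4, 2.8]
width: 1.001
```

```bash
python3 look.py g
```

```text
9.82 [ 609.9 -194.8   70.1] yaw 1.272 bay [-69.1  -0.5] F [-4.2  1.4  2.8]
tray size [206.7  98.5] yaw-bay -0.865 bay [  3.5 -72.8]
```

View pics/g.png

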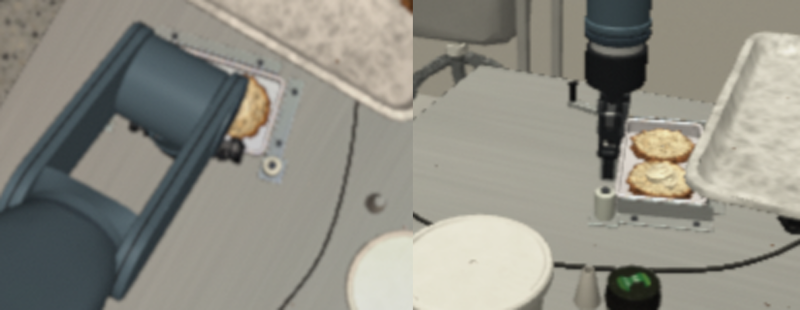

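Almost home. Now small steps until the force rises.

Emit:
carry_out --targets '[2, -0.6, 0, 0, 0, 0, 1, 4, -1.2, 0, 0, 0, 0, 1, 6, -1.9, 0, 0, 0, 0, 1, 6, -1.9, 0, 0, 0, 0, 1]'

```text
time: 10.42
tool_pos: [612.5, -195.5, 70.0]
ee_rot: [-0.004, 0.149, 0.989, 0.001]
contact_force: [-12.5, 2.9, 11.3]
width: 0.997
```

Emit:
carry_out --targets '[1.5, -0.5, 0, 0, 0, 0, 1, 2.5, -0.8, 0, 0, 0, 0, 1, 2.5, -0.8, 0, 0, 0, 0, 1]'

```text
time: 10.8
tool_pos: [612.8, -195.6, 70.0]
ee_rot: [-0.006, 0.149, 0.989, 0.001]
contact_force: [-21.1, 4.9, 17.5]
width: 1.0
```

The force rose to 21 N with no further advance, so the tray is against the rail. I back off, lift, and turn towards the stop.

Emit:
carry_out --targets '[-8, 2.4, 0, 0, 0, 0, 1, -40, 12, 0, 0, 0, 0, 1, -70, 22, 10, 0, 0, 0, 1, -70, 40, 70, 0, 0, -0.18, 0, -70, 90, 110, 0, 0, -0.37, -1, -50, 140, 110, 0, 0, -0.55, -1, -30, 190, 110, 0, 0, -0.74, -1, -30, 240, 110, 0, 0, -0.92, -1, -30, 290, 110, 0, 0, -1.1, -1, -30, 310, 110, 0, 0, -1.3, -1]'

```text
time: 12.05
tool_pos: [588.5, 115.7, 180.3]
ee_rot: [0.001, 0.714, 0.7, 0.001]
contact_force: [0.5, -0.1, -0.5]
width: -0.004
```

```bash
python3 look.py i
```

```text
12.05 [588.5 115.7 180.3] yaw -0.019 bay [-181.8  289.6] F [ 0.5 -0.1 -0.5]
tray size [200.7 108.7] yaw-bay 0.003 bay [ 0.6 -0.6]
```

View pics/i.png

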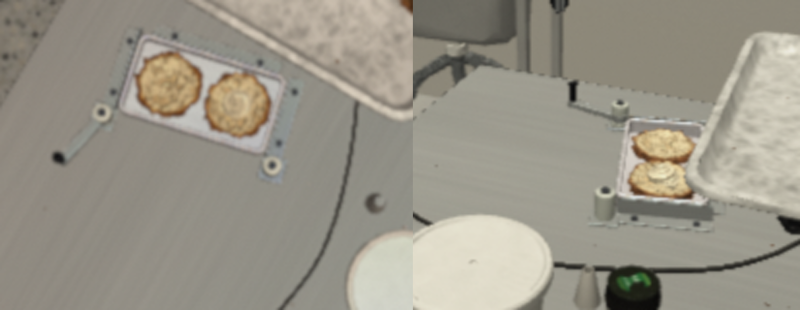

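The tray is home at bay (0.6,-0.6) with yaw error 0.003, both halves lie in it, and the stop has not moved (peg at composite pixel (58,157)). Next I compute the arc for the peg.

```bash
python3 - <<'E'
import numpy as np
P=np.array([647.7,-86.4]);b=-.302
def W(th,d):
    r=np.array([-np.cos(th),-np.sin(th)]);t=np.array([np.sin(th),-np.cos(th)])
    v=80*r-d*t;c,s=np.cos(b),np.sin(b)
    return P+[c*v[0]-s*v[1],s*v[0]+c*v[1]],th+b
for th,d in[(-.44,45),(-.44,20)]+[(t,16.5) for t in np.arange(-.44,1.58,.1675)]+[(1.571,14)]:
    p,y=W(th,d);print(round(th,3),d,p.round(1),round(y,3))
E
```

```text
-0.44 45 [619.1   0.8] -0.742
-0.44 20 [602.2 -17.6] -0.742
-0.44 16.5 [599.9 -20.2] -0.742
-0.272 16.5 [589.5 -29.1] -0.574
-0.105 16.5 [580.8 -39.6] -0.407
0.063 16.5 [573.9 -51.4] -0.239
0.23 16.5 [569.1 -64.2] -0.072
0.398 16.5 [566.5 -77.6] 0.096
0.565 16.5 [566.2 -91.3] 0.263
0.733 16.5 [ 568.1 -104.8] 0.431
0.9 16.5 [ 572.3 -117.8] 0.598
1.068 16.5 [ 578.6 -129.9] 0.766
1.235 16.5 [ 586.8 -140.8] 0.933
1.403 16.5 [ 596.7 -150.2] 1.101
1.57 16.5 [ 608.1 -157.8] 1.268
1.571 14 [ 610.6 -158.6] 1.269
```

Move to (619,1) and lower to TCP z = 101 so the tips are about 28 mm above the table, with yaw -0.742.

Emit:
carry_out --targets '[10, -35, 0, 0, 0, -0.18, -1, 20, -75, 0, 0, 0, -0.37, -1, 30.5, -115, 0, 0, 0, -0.55, -1, 30.5, -115, -30, 0, 0, -0.72, -1, 30.5, -115, -60, 0, 0, -0.72, -1, 30.5, -115, -79, 0, 0, -0.72, -1, 30.5, -115, -79, 0, 0, -0.72, -1, 30.5, -115, -79, 0, 0, -0.72, -1]'

```text
time: 13.15
tool_pos: [619.3, -3.2, 102.0]
ee_rot: [0.001, 0.914, 0.406, 0.001]
contact_force: [0.1, -0.8, 0.5]
width: -0.002
```

```bash
python3 look.py j
```

```text
13.15 [619.3  -3.2 102. ] yaw -0.735 bay [-117.1  185.3] F [ 0.1 -0.8  0.5]
tray size [248.2 131.3] yaw-bay -0.145 bay [ -2.3 -19.5]
```

View pics/j_sz.png

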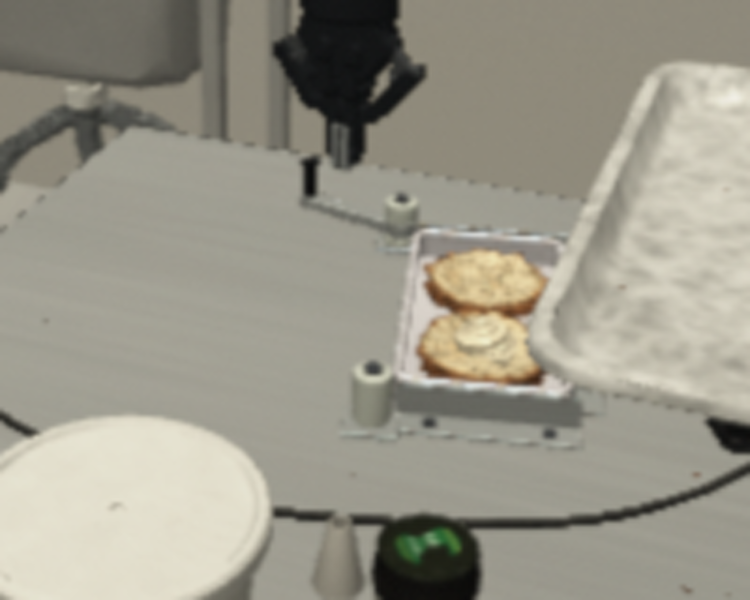

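Emit:
carry_out --targets '[-10, -8, 0, 0, 0, 0, -1, -19.4, -17, 0, 0, 0, 0, -1, -29.8, -25.9, 0, 0, 0, 0.161, -1, -38.5, -36.4, 0, 0, 0, 0.328, -1, -45.4, -48.2, 0, 0, 0, 0.496, -1, -50.2, -61, 0, 0, 0, 0.663, -1, -52.8, -74.4, 0, 0, 0, 0.831, -1, -53.1, -88.1, 0, 0, 0, 0.998, -1, -53.1, -88.1, 0, 0, 0, 0.998, -1]'

```text
time: 14.38
tool_pos: [564.9, -91.6, 101.4]
ee_rot: [0.0, 0.61, 0.793, -0.0]
contact_force: [-0.2, 0.1, -0.3]
width: -0.003
```

```bash
python3 look.py k
```

```text
14.38 [564.9 -91.6 101.4] yaw 0.259 bay [-142.8   84.7] F [-0.2  0.1 -0.3]
tray size [249.7 130.2] yaw-bay -0.162 bay [ -0.9 -20. ]
```

View pics/k_sz.png

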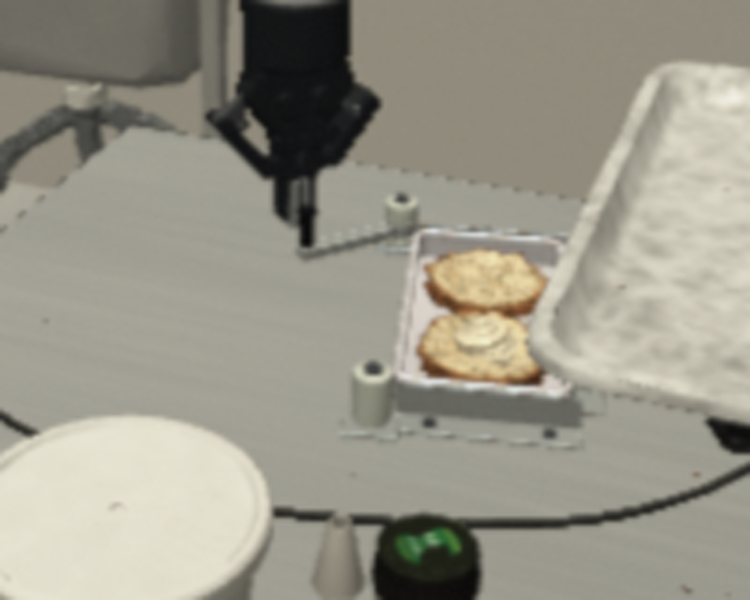

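The peg moves with the fingers and the bar is now about a third of the way round. I continue the arc.

Emit:
carry_out --targets '[1.9, -13.5, 0, 0, 0, 0.168, -1, 6.1, -26.5, 0, 0, 0, 0.335, -1, 12.4, -38.6, 0, 0, 0, 0.503, -1, 20.6, -49.5, 0, 0, 0, 0.67, -1, 30.5, -58.9, 0, 0, 0, 0.838, -1, 38, -64, 0, 0, 0, 1.0, -1, 41, -66, 0, 0, 0, 1.005, -1, 41, -66, 0, 0, 0, 1.005, -1]'

```text
time: 15.48
tool_pos: [605.5, -155.5, 100.8]
ee_rot: [-0.001, 0.153, 0.988, 0.0]
contact_force: [-3.2, 2.6, 1.6]
width: -0.004
```

```bash
python3 look.py l
```

```text
15.47 [ 605.5 -155.5  100.8] yaw 1.264 bay [-85.   35.7] F [-3.2  2.6  1.6]
tray size [223.4 154.7] yaw-bay 0.08 bay [-14.6 -18.1]
```

View pics/l_sz.png

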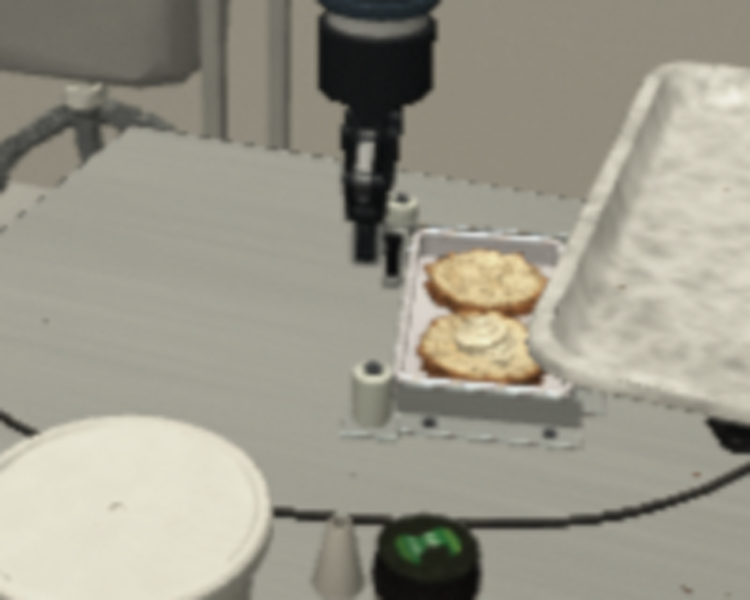

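Nearly shut. I press on in small steps along the bay's +x.

Emit:
carry_out --targets '[2, -0.6, 0, 0, 0, 0, -1, 4, -1.2, 0, 0, 0, 0, -1, 6, -1.8, 0, 0, 0, 0, -1, 6, -1.8, 0, 0, 0, 0, -1]'

```text
time: 16.08
tool_pos: [607.1, -156.0, 100.3]
ee_rot: [-0.007, 0.152, 0.988, 0.001]
contact_force: [-19.6, 5.7, 11.6]
width: -0.003
```

Emit:
carry_out --targets '[-8, 2.5, 0, 0, 0, 0, -1, -40, 12, 0, 0, 0, 0, -1, -60, 30, 60, 0, 0, 0, -1, -60, 90, 110, 0, 0, 0, -1, -60, 150, 110, 0, 0, 0, -1, -60, 210, 110, 0, 0, 0, -1, -60, 270, 110, 0, 0, 0, -1, -60, 320, 110, 0, 0, 0, -1, -60, 320, 110, 0, 0, 0, -1]'

```text
time: 17.2
tool_pos: [552.5, 165.8, 211.6]
ee_rot: [0.001, 0.149, 0.989, 0.001]
contact_force: [0.4, 0.6, 0.1]
width: 0.001
```

```bash
python3 look.py m;python3 - <<'E'
import cv2,numpy as np
T=cv2.imread("pics/m_t.png");S=cv2.imread("pics/m_s.png")
a=cv2.resize(T[120:200,240:320],(400,400),interpolation=cv2.INTER_CUBIC);b=cv2.resize(S[160:240,330:410],(400,400),interpolation=cv2.INTER_CUBIC)
cv2.imwrite("pics/m_zz.png",np.hstack([a,b]))
E
```

```text
17.2 [552.5 165.8 211.6] yaw 1.272 bay [-231.2  326.8] F [0.4 0.6 0.1]
tray size [199.2 107.9] yaw-bay 0.004 bay [ 0.9 -0.6]
```

View pics/m.png

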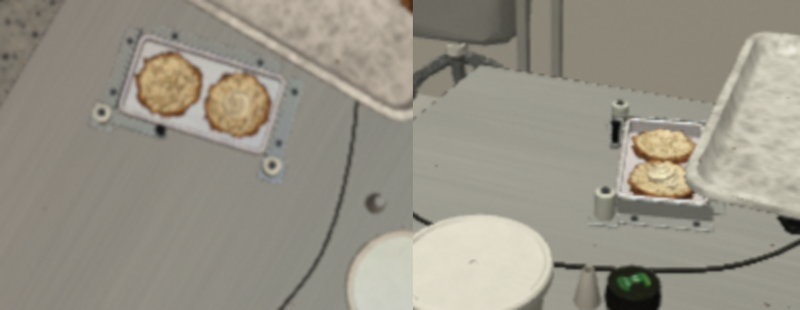

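View pics/m_zz.png

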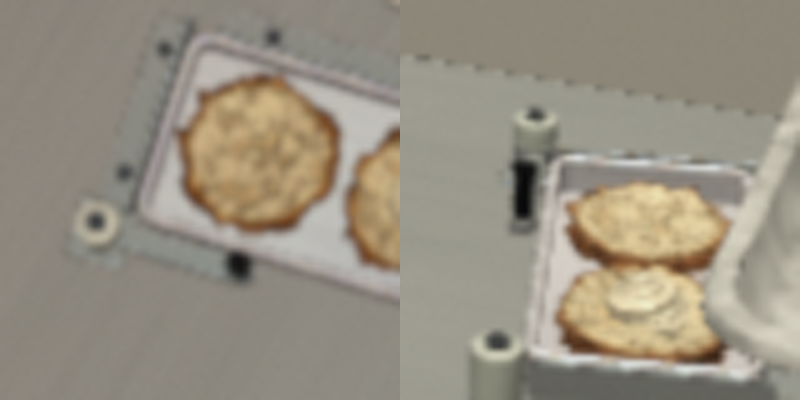

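```bash
python3 - <<'E'
from h import *
p=onz("top",287.2,172.2,49)[:2];d=p-[647.7,-86.4]
a=np.arctan2(d[1],d[0])+.302;print(p,np.linalg.norm(d),"theta",(a-np.pi+np.pi)%(2*np.pi)-np.pi+np.pi)
T=cv2.imread("pics/m_t.png")[120:200,240:320]
m=(T.max(2)<45).astype(np.uint8);n,l,s,c=cv2.connectedComponentsWithStats(m);print(s[1:],c[1:]+[240,120])
E
```

```text
[ 624.47157965 -162.39905396] 79.46958987063356 theta 4.717765103235133
[[46 51  3  4 10]] [[287.  172.5]]
```

The measured stop angle is 4.718 - π ≈ 1.576 rad, i.e. shut. The tray is home, so I hand in.

```bash
python3 -c "
from bench import *
print(sign_off())"
```

```text
the job is handed in; nothing more can be done
None
```

The tray is home in the filling bay, the swing stop is shut behind it, and the job was handed in at about 17 s of the 64 s allowed.

- **What I did:** The tray stood about 23 mm right of the bay axis and only about 31 mm short of the posts. I first pushed it sideways on its right short side to line it up. Then I pushed it on its long side, with the jaws open, between the posts until it stalled against the back rail at about 21 N. After that I swung the stop round by its peg until it stalled at about 20 N, and moved the arm clear.
- **Tray:** In the last pictures it is at bay (0.9, -0.6) mm with a yaw error of 0.004 rad, which is within the roughly 2 mm camera calibration. Both bun halves lie in it.
- **Stop:** The peg measures 79.5 mm from the pivot (80 mm expected) and about 1.576 rad, against the limit of 1.571.
- **Left alone:** I did not re-measure the tub, shaker and nozzle after the moves. The arm kept well away from them, and in the side views they look unmoved.
- **Readings that disagreed:** While the arm blocked the top camera, the tray outline came out wrong, so I ignored those readings.

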